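Load the harness board's connector holders and sort out the locked housing

TASK

Load the connector holders for the next harness: in the red holder seat the white housing in the left nest and the black one to its right, in the blue holder the green housing on the left and the violet one to its right, each fully down in its nest with its slide end towards you. Use the white housing whose orange slide is still pulled out; the white one whose slide is already pushed home can take no more leads, so stand it in the yellow tray. Leave both white housings' slides as you find them.

Things in the scene. Friction and masses are not known exactly. Their poses are not given: they have to be found in the camera images.
- white_open: The good white connector housing, 50 (own x) x 32 (y) x 36 mm high, 60 g, face with 15 round holes up. Origin: centre of underside; z up. Orange slide, 20 mm wide, in its front (-x) end, 16 to 23 mm above the underside: pulled out, standing about 13 mm out of that end. Grasp across the 32 mm width, above the lowest 12 mm.
- white_open_slide (a joint): Slide of the good white housing: 0 = pushed home, 0.014 m = fully pulled out; it starts out. Stiff (about 3 N).
- white_shut: The bad white connector housing, 50 (own x) x 32 (y) x 36 mm high, 60 g, face with 15 round holes up. Origin: centre of underside; z up. Orange slide, 20 mm wide, in its front (-x) end, 16 to 23 mm above the underside: pushed home, at most a 3 mm orange edge shows from above. Grasp across the 32 mm width, above the lowest 12 mm.
- white_shut_slide (a joint): Slide of the bad white housing: 0 = pushed home (as it starts), 0.014 m = pulled out. Stiff (about 3 N).
- black: Black connector housing, 50 (own x) x 32 (y) x 36 mm high, 60 g, face with 15 round holes up. Origin: centre of underside; z up. Orange slide, 20 mm wide, in its front (-x) end, 16 to 23 mm above the underside: pulled out, standing about 13 mm out of that end. Grasp across the 32 mm width, above the lowest 12 mm.
- green: Green connector housing, 50 (own x) x 32 (y) x 36 mm high, 60 g, face with 15 round holes up. Origin: centre of underside; z up. Orange slide, 20 mm wide, in its front (-x) end, 16 to 23 mm above the underside: pulled out, standing about 13 mm out of that end. Grasp across the 32 mm width, above the lowest 12 mm.
- violet: Violet connector housing, 50 (own x) x 32 (y) x 36 mm high, 60 g, face with 15 round holes up. Origin: centre of underside; z up. Orange slide, 20 mm wide, in its front (-x) end, 16 to 23 mm above the underside: pulled out, standing about 13 mm out of that end. Grasp across the 32 mm width, above the lowest 12 mm.
- red_holder: Red fixed twin holder, base 92 x 150 x 6 mm. Origin: centre of underside; x away from the robot, y left. Nest centres at own (0, +39) left and (0, -39 mm) right, floor 6 mm above the bench, inside 55 (x) x 37 mm (y): flared cheeks 8 mm above the floor, 28 mm back stop at far end (no room for a slide), 5 mm lip in front. Seated housing: origin at the nest centre, 6 mm up, x along holder x.
- blue_holder: Blue fixed twin holder, base 92 x 150 x 6 mm. Origin: centre of underside; x away from the robot, y left. Nest centres at own (0, +39) left and (0, -39 mm) right, floor 6 mm above the bench, inside 55 (x) x 37 mm (y): flared cheeks 8 mm above the floor, 28 mm back stop at far end (no room for a slide), 5 mm lip in front. Seated housing: origin at the nest centre, 6 mm up, x along holder x.
- yellow_tray: Yellow shallow open plastic tray (for rejects) fixed on the bench, 96 (own x, away from the robot) x 130 (own y, left) x 29 mm high. Origin: centre of its underside. Walls and floor 3 mm thick.

How it is judged (in metres and radians):
At the end, for the whole second after the job is handed in: Good white left, black right in the red holder; green left, violet right in the blue: each within 8 mm of its nest centre in x and y, under 3 mm off the nest floor, upright to 0.06 rad; bad white upright on the tray floor; all at rest; good white's slide over 8 mm out, bad white's under 4 mm (x of white_open in the frame of red_holder between -0.008 and 0.008 m and y of white_open in the frame of red_holder between 0.031 and 0.047 m and z of each of white_open, black in the frame of red_holder below 0.009 m and angle between each of white_open, black, green, violet, white_shut's own z axis and vertical below 0.06 rad and linear speed of each of white_open, black, green, violet, white_shut below 0.02 m/s and x of black in the frame of red_holder between -0.008 and 0.008 m and y of black in the frame of red_holder between -0.047 and -0.031 m and x of green in the frame of blue_holder between -0.008 and 0.008 m and y of green in the frame of blue_holder between 0.031 and 0.047 m and z of each of green, violet in the frame of blue_holder below 0.009 m and x of violet in the frame of blue_holder between -0.008 and 0.008 m and y of violet in the frame of blue_holder between -0.047 and -0.031 m and x of white_shut in the frame of yellow_tray between -0.044 and 0.044 m and y of white_shut in the frame of yellow_tray between -0.061 and 0.061 m and z of white_shut in the frame of yellow_tray below 0.008 m and value of joint white_open_slide above 0.008 m and value of joint white_shut_slide below 0.004 m); the robot touches nothing.
It also fails if it takes over 118 s, if anything falls off the work surface, if the arm or the gripper's body presses on something with over 40 N, if the wrist force passes 120 N, or if a joint passes its speed limit or range.

ROBOT

A 7-joint arm with a two-finger parallel gripper is mounted at the origin on the work surface; the furniture and walls round the work are solid. World frame = base frame: x ahead of the robot, y to its left, z up, the work surface at z = 0. Lengths are in mm, angles in rad, forces in N, time in s.
With the tool pointing down it reaches from about 400 to 875 mm from the base axis. Payload 4.4 kg.
Tool frame: the origin (TCP) lies midway between the tips of the shut fingers; the grasp point (between the pads) lies 19 mm behind it; z points along the fingers, y is the line along which they close (so a half turn about z gives the same grasp; the last joint's range is limited). The gripper opens to 85 mm and grips with 20 to 120 N. Pads are 22 mm wide; open, the fingers measure 114 mm over their backs; the gripper's body (76 mm by 85 mm) begins 54 mm behind the grasp point. The pads swing forward as they close: fully open they stand 13 mm farther back than shut.
Start: joints at [1.059, 0.628, 0.038, 1.517, -0.027, 0.996, -0.02], TCP at [280.295, -586.475, 231.313] pointing down, gripper open.
Joint ranges: [-3.06, 3.06], [-0.37, 2.12], [-1.25, 1.32], [0.18, 2.47], [-1.1, 4.24], [0.23, 1.98], [-2.94, 2.94]. Speed limits (rad/s): [2.57, 2.57, 3.14, 3.14, 3.14, 3.14, 3.14].

INTERFACE

Orientations are given as [roll, pitch, yaw] about the fixed x, y, z axes, in that order (R = Rz(yaw) Ry(pitch) Rx(roll)).
In Python, from cell import readout, optics, order gives the robot as it stands.
- The arm moves only by the shell command python3 -m jog 'ROWS'. ROWS is a JSON object of lists of equal length, an entry for each row: "claw": the opening, from 0 (shut) to 1 (fully open); "xyz": the shift along the tool's x, y, z each as a share of 0.1 m, from -1 to 1, a list of three; "twist": the turn, a rotation vector about the tool's x, y, z each as a share of 180 degrees, from -1 to 1, a list of three. A call has 1 to 12 rows; each row shifts and turns the commanded pose from where the row before left it, along the tool's axes as they then stand; what a row does not reach is not made up. A row lasts 1/8 s, in which the tool goes at most 62.5 mm and 10.7 degrees, less where a joint would pass 70% of its speed; a pose out of reach is approached as far as the arm can. A call with a number of a shift or a turn outside -1 to 1 is refused whole. A call with a gripper value outside its range is refused whole. The fingers move at their own pace and stop on an object; the grip force is fixed at half the most. Time passes only in rows, so rows that do not move let the fingers close. It gives the time, the measured TCP pose, the force, the opening and the grip force at its end, in the units of the state.
- readout.read_state(): the state, without advancing time (a new reading comes with each control period).
- optics.get_image(name): name is "scene" or "top" or "wrist"; returns a dict with "color" (400x640x3 uint8, red, green, blue), "fovy" (degrees; the focal length in pixels is half the picture's height over the tangent of half this angle, whatever the lens; pixels are square), "cx", "cy" (the principal point, pixels), "view" (4x4, takes a point from world to camera coordinates). Camera axes: x right, y up, looking along -z (the intrinsics and any distortion apply to the point x, -y, -z); pixel columns grow to the right and rows downward; lengths in mm; the calibration is good to about 2 mm. A picture is of the moment at which its call begins. There is no depth.
- order.finish_job(): hands the job in; it is judged then, once.
Trained networks look in the newest picture that a camera, given by its name, has taken for a name from the list of things; names that differ only in an ending like _2 or _b are one class to them, and where a whole thing is asked for, a point or a joint stands for the part that bears it (a point fixed in the world has none). Each returns a list of dicts, best first, with "score" (0 to 1); they miss things now and then, are a little off and sometimes report something else, mostly with a low value. They report only what shows in the picture. A call takes as long as a camera call.
- optics.boxes_of(camera, label): "rect" ([left, top, width, height] in pixels, round what is visible of it).
The state is a dict: "clock": time; "qpos": joint angles; "qd": joint speeds; "tau": joint torques, N m; "eef_pos": TCP position; "tool_rot": TCP orientation; "force": force on the tool from outside, world axes, zero at the start; "torque": the same for the moment, N m; "width": finger opening in mm; "gripper_force": force on a finger pad.
Only numpy, scipy, OpenCV 4.12 (cv2) and the standard library are available. Lean on these libraries where they do the work, as an engineer would, in place of code of your own. Each camera call takes 0.05 s, during which the arm holds its last target. There are 200 camera calls.

## Working session

There is one attempt and no reset: what is moved stays moved. The work goes in short steps, Python scripts to look and compute and a shell command to move; the robot and the scene stay as the last step left them, time stands still between calls to the robot, and variables do not carry over. Pictures are saved under pics/ and viewed, at most 14 in all, crops included, and the job is handed in when it is done.

```bash
ls; mkdir -p pics
python3 - <<'E'
from cell import readout, optics
import cv2,numpy as np
print(readout.read_state())
for n in ("top","scene"):
    d=optics.get_image(n); cv2.imwrite(f"pics/{n}0.png",d["color"][:,:,::-1])
    print(n,{k:(v if k!="color" else 0) for k,v in d.items()})
    for l in ["white_open","white_shut","black","green","violet","red_holder","blue_holder","yellow_tray"]:
        print(l,[(np.round(b["rect"]).tolist(),round(b["score"],2)) for b in optics.boxes_of(n,l)][:3])
E
```

```text
pics
{'clock': 0.0, 'qpos': array([ 1.05921178,  0.62934773,  0.03849626,  1.51840977, -0.02701517,
        0.99629643, -0.02000082]), 'qd': array([ 2.48006239e-03, -1.31748513e-03,  1.19485448e-04, -1.18324758e-03,
       -1.81057318e-03,  3.34629454e-05, -3.55496728e-06]), 'tau': array([ 9.88465290e-04, -5.63407552e+01,  1.22654669e+00, -1.93444902e+01,
        1.10171831e-02,  1.06094830e-02, -3.83550037e-05]), 'eef_pos': array([ 279.9790018 , -585.89280678,  230.3756952 ]), 'tool_rot': array([-3.13965144e+00,  4.58479949e-05,  4.45730639e-01]), 'force': array([ 0.68792412, -0.60880155, -0.38812113]), 'torque': array([ 0.03390724, -0.02007322, -0.02356885]), 'gripper_force': 0.0, 'width': 85.4395822580907}
top {'color': 0, 'fovy': 43.40380403015045, 'cx': 317.4770987009793, 'cy': 200.63186950207123, 'view': array([[-2.79711133e-02, -9.99246432e-01,  2.69106806e-02,
        -1.02464725e+02],
       [ 9.90230387e-01, -2.40195866e-02,  1.37356620e-01,
        -4.87872564e+02],
       [-1.36606729e-01,  3.04897912e-02,  9.90156035e-01,
        -9.78122137e+02],
       [ 0.00000000e+00
[... 591 characters left out ...]
66e-03,
         3.75879530e+02],
       [ 3.18977051e-01, -7.12555795e-01,  6.24914298e-01,
        -2.44802025e+02],
       [-2.59616162e-01,  5.68445948e-01,  7.80684733e-01,
        -1.08839663e+03],
       [ 0.00000000e+00,  0.00000000e+00,  0.00000000e+00,
         1.00000000e+00]])}
white_open [([316.0, 200.0, 25.0, 18.0], 0.89), ([304.0, 117.0, 45.0, 45.0], 0.69)]
white_shut []
black [([361.0, 122.0, 25.0, 21.0], 0.66)]
green [([343.0, 165.0, 24.0, 15.0], 0.91)]
violet [([297.0, 238.0, 27.0, 23.0], 0.63)]
red_holder [([266.0, 169.0, 53.0, 55.0], 0.74), ([363.0, 120.0, 25.0, 21.0], 0.39)]
blue_holder [([304.0, 116.0, 45.0, 47.0], 0.88)]
yellow_tray [([215.0, 228.0, 70.0, 60.0], 0.87)]
```

View pics/top0.png

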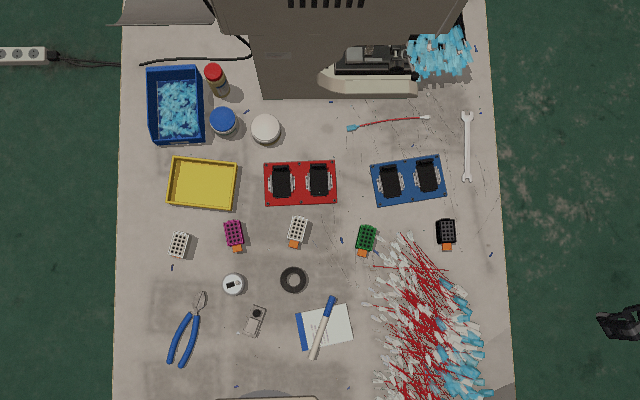

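View pics/scene0.png

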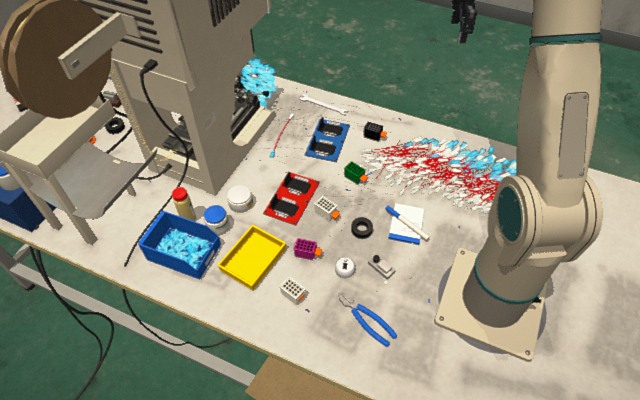

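The top view shows a row of housings: shut white (180,244), violet (234,235), open white (297,231), green (365,240) and black (446,233). All visible slides face the robot. Tray is at (202,183), red holder (300,183), blue holder (408,181).

```bash
cat > h.py <<'E'
import numpy as np,cv2
from cell import readout,optics
from scipy.spatial.transform import Rotation as R
def ray(d,u,v,z):
    f=200/np.tan(np.radians(d["fovy"]/2)); V=d["view"]
    c=np.array([(u-d["cx"])/f,-(v-d["cy"])/f,-1]); w=V[:3,:3].T@c; o=-V[:3,:3].T@V[:3,3]
    return (o+w*(z-o[2])/w[2])
def proj(d,p):
    f=200/np.tan(np.radians(d["fovy"]/2)); c=d["view"][:3,:3]@np.array(p,float)+d["view"][:3,3]
    return np.array([d["cx"]+f*c[0]/-c[2], d["cy"]-f*c[1]/-c[2]])
def poly(d,x,y,yaw,pts):
    c,s=np.cos(yaw),np.sin(yaw)
    return np.array([proj(d,[x+c*a-s*b,y+s*a+c*b,z]) for a,b,z in pts])
def rel(dxyz):
    "world shift (mm) -> tool-axis units"
    s=readout.read_state(); M=R.from_euler("xyz",s["tool_rot"]).as_matrix()
    return np.round(M.T@np.array(dxyz)/100,3)
E
python3 - <<'E'
from h import *
d=optics.get_image("top")
for n,u,v,z in [("shut",180,244,36),("violet",234,233,36),("open",298,229,36),("green",366,237,36),("black",446,231,36),("red",300,183,6),("blue",408,181,6),("tray",202,184,29),("machineedge",330,97,0)]:
    print(n,np.round(ray(d,u,v,z)))
w=optics.get_image("wrist"); print(w["fovy"],w["cx"],w["cy"],w["view"])
V=w["view"];print("cam pos",-V[:3,:3].T@V[:3,3])
E
```

```text
shut [405. 159.  36.]
violet [424.  53.  36.]
open [429. -75.  36.]
green [ 409. -210.   36.]
black [ 417. -372.   36.]
red [527. -81.   6.]
blue [ 526. -307.    6.]
tray [526. 118.  29.]
machineedge [ 714. -149.    0.]
58.20257079063945 319.1863240282606 195.2369814309514 [[ 4.32419395e-01 -9.01672272e-01 -7.62031847e-04 -6.48900311e+02]
 [ 8.57654169e-01  4.11569958e-01 -3.08284764e-01  4.17151980e+01]
 [ 2.78285453e-01  1.32654751e-01  9.51293816e-01 -3.79655334e+02]
 [ 0.00000000e+00  0.00000000e+00  0.00000000e+00  1.00000000e+00]]
cam pos [ 350.4724229  -551.90105644  373.52944814]
```

```bash
python3 -m jog '{"claw":[1,1,1,1,1,1,1,1,1,1],"xyz":[[0,0,0],[0,0,0],[0,0,0],[0.22,-0.48,0],[0.22,-0.48,0],[0.22,-0.48,0],[0.22,-0.48,0],[0.22,-0.48,0],[0.22,-0.48,0],[0,0,0]],"twist":[[0,0,0.0473],[0,0,0.0473],[0,0,0.0473],[0,0,0],[0,0,0],[0,0,0],[0,0,0],[0,0,0],[0,0,0],[0,0,0]]}'
python3 - <<'E'
from h import *
d=optics.get_image("wrist"); np.save("w1.npy",d,allow_pickle=True)
cv2.imwrite("pics/w1.png",d["color"][:,:,::-1])
for l in ["white_open","white_shut","black","green","violet","red_holder","blue_holder"]:
    print(l,[(np.round(b["rect"]).tolist(),round(b["score"],2)) for b in optics.boxes_of("wrist",l)][:3])
E
```

```text
clock: 2.25
eef_pos: [414.8, -293.7, 231.4]
tool_rot: [-3.139, -0.001, 0.009]
force: [0.1, -0.9, 1.0]
width: 85.1
gripper_force: 0.0
white_open [([66.0, 115.0, 59.0, 64.0], 0.81), ([210.0, 140.0, 48.0, 65.0], 0.66)]
white_shut []
black [([382.0, 133.0, 38.0, 63.0], 0.86)]
green [([209.0, 140.0, 46.0, 63.0], 0.9)]
violet []
red_holder [([4.0, 0.0, 176.0, 93.0], 0.74)]
blue_holder []
```

View pics/w1.png

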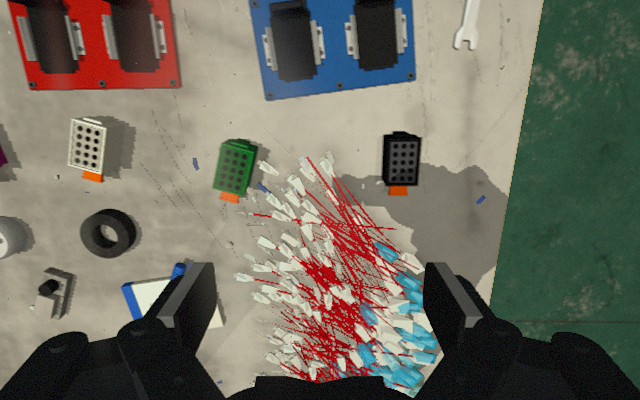

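The wrist view clearly shows open white (87,145), green (234,168) and black (401,158), all with slides towards the robot. I'll look at both holders next, then fit poses.

```bash
python3 -m jog '{"claw":[1,1,1,1],"xyz":[[0.35,-0.52,0],[0.35,-0.52,0],[0,0,0],[0,0,0]],"twist":[[0,0,0.0],[0,0,0],[0,0,0],[0,0,0]]}'
cat >> h.py <<'E'
from scipy.optimize import minimize
def box(lx,ly,z0,z1): return [(a*lx/2,b*ly/2,z) for a in(-1,1) for b in(-1,1) for z in(z0,z1)]
HOUS=box(50,32,0,36); HOLD=box(92,150,0,6); TRAY=box(96,130,0,29)
def cmask(d,name,near,rad):
    h=cv2.cvtColor(d["color"],cv2.COLOR_RGB2HSV).astype(int); H,S,V=h[...,0],h[...,1],h[...,2]
    m={"green":(H>45)&(H<85)&(S>90),"violet":(H>140)&(H<172)&(S>80),"red":((H<6)|(H>172))&(S>150),"blue":(H>100)&(H<125)&(S>120),
       "yellow":(H>20)&(H<36)&(S>130),"white":(V>198)&(S<60),"black":V<58}[name].astype(np.uint8)
    r=np.zeros_like(m); cv2.circle(r,tuple(int(i) for i in near),rad,1,-1); m&=r
    k=9 if name in("white","black") else 5
    m=cv2.morphologyEx(m,cv2.MORPH_OPEN,np.ones((2,2))) if name in("white","black") else m
    m=cv2.morphologyEx(m,cv2.MORPH_CLOSE,np.ones((k,k)))
    n,l,s,c=cv2.connectedComponentsWithStats(m)
    i=1+np.argmax(s[1:,4]); return (l==i).astype(np.uint8)
def fit(d,name,near,rad,pts,x0,save=None,crop=None):
    m=cmask(d,name,near,rad); K=8
    hull=cv2.convexHull(cv2.findContours(m,0,2)[0][0]); hm=np.zeros_like(m); cv2.fillConvexPoly(hm,hull,1)
    S=4; big=cv2.resize(hm,None,fx=S,fy=S,interpolation=cv2.INTER_NEAREST)
    def pm(p):
        q=poly(d,p[0],p[1],p[2]/100,pts); im=np.zeros_like(big)
        cv2.fillConvexPoly(im,np.round(cv2.convexHull(((q+.5)*S*256).astype(np.int32))).astype(np.int32),1,shift=8); return im
    def cost(p):
        im=pm(p); return 1-(im&big).sum()/max(1,(im|big).sum())
    best=None
    for y in (-20,0,20):
        x=np.array([x0[0],x0[1],y],float)
        r=minimize(cost,x,method="Nelder-Mead",options=dict(initial_simplex=[x,x+[8,0,0],x+[0,8,0],x+[0,0,12]],xatol=.05,fatol=1e-4))
        if best is None or r.fun<best.fun: best=r
    x,y,a=best.x
    return np.round([x,y,a/100,1-best.fun],3),poly(d,x,y,a/100,pts)
def draw(d,qs,fn,crop,s):
    im=d["color"][:,:,::-1].copy(); im=cv2.resize(im,None,fx=s,fy=s)
    for q in qs: cv2.polylines(im,[np.round(cv2.convexHull(((q+.5)*s).astype(np.float32))).astype(np.int32)],True,(255,255,0),1)
    x,y,w,h=[i*s for i in crop]; cv2.imwrite(fn,im[y:y+h,x:x+w])
E
python3 - <<'E'
from h import *
a=np.load("w1.npy",allow_pickle=True).item(); d=optics.get_image("wrist"); np.save("w2.npy",d,allow_pickle=True)
print(readout.read_state()["eef_pos"])
qa=[]
for n,c,x0 in [("white",(87,145),(429,-75)),("green",(234,168),(409,-210)),("black",(401,158),(417,-372))]:
    r,q=fit(a,n,c,45,HOUS,x0); qa.append(q); print(n,r)
qb=[]
for n,x0 in [("red",(527,-81)),("blue",(526,-307))]:
    r,q=fit(d,n,proj(d,[*x0,0]),110,HOLD,x0); qb.append(q); print(n,r)
for n,x0 in [("white",(429,-75)),("green",(409,-210)),("black",(417,-372))]:
    r,q=fit(d,n,proj(d,[*x0,18]),45,HOUS,x0); qb.append(q); print(n,r)
draw(a,qa,"pics/a.png",(50,100,400,120),2); draw(d,qb,"pics/b.png",(0,0,640,400),1)
cv2.imwrite("pics/ab.png",np.vstack([cv2.imread("pics/a.png")[:,:640],cv2.imread("pics/b.png")])[:600])
E
```

```text
clock: 3.15
eef_pos: [481.7, -195.5, 231.2]
tool_rot: [3.141, 0.001, -0.0]
force: [0.2, -1.0, 0.2]
width: 85.6
gripper_force: 0.0
[ 481.26434963 -196.22660368  231.24075426]
white [ 4.32401e+02 -8.30730e+01  1.66000e-01  1.47000e-01]
green [ 4.07961e+02 -2.08394e+02 -3.38000e-01  8.77000e-01]
black [ 4.15903e+02 -3.74626e+02  9.70000e-02  8.80000e-01]
red [ 5.27741e+02 -7.83340e+01  2.80000e-02  9.77000e-01]
blue [ 5.27906e+02 -3.03965e+02  1.42000e-01  9.75000e-01]
white [ 4.21272e+02 -6.40630e+01 -3.85000e-01  8.39000e-01]
green [ 4.07563e+02 -2.08275e+02 -2.43000e-01  9.05000e-01]
black [ 4.15600e+02 -3.74212e+02  1.06000e-01  8.81000e-01]
```

View pics/ab.png

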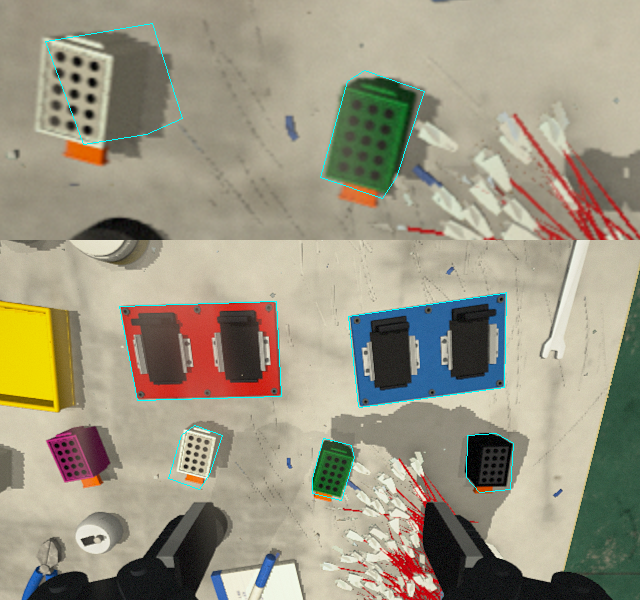

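Holder fits are tight (0.976 overlap). The green and black fits are fair; the white fit failed because its mask took in shadow. I'll move in on green for a closer look.

```bash
python3 -m jog '{"claw":[1,1,1,1,1,1],"xyz":[[-0.23,0.04,0.33],[-0.23,0.04,0.33],[-0.23,0.04,0.33],[0,0,0],[0,0,0],[0,0,0]],"twist":[[0,0,0],[0,0,0],[0,0,0],[0,0,0.045],[0,0,0.045],[0,0,0]]}'
python3 - <<'E'
from h import *
d=optics.get_image("wrist"); np.save("w3.npy",d,allow_pickle=True)
r,q=fit(d,"green",proj(d,[408,-208,30]),80,HOUS,(408,-208)); print(r)
draw(d,[q],"pics/c.png",(160,80,320,240),2)
E
```

```text
clock: 3.95
eef_pos: [412.3, -208.4, 132.4]
tool_rot: [3.141, 0.0, -0.285]
force: [0.2, -0.3, 0.5]
width: 85.4
gripper_force: 0.0
[ 4.06152e+02 -2.06885e+02 -2.63000e-01  8.87000e-01]
```

View pics/c.png

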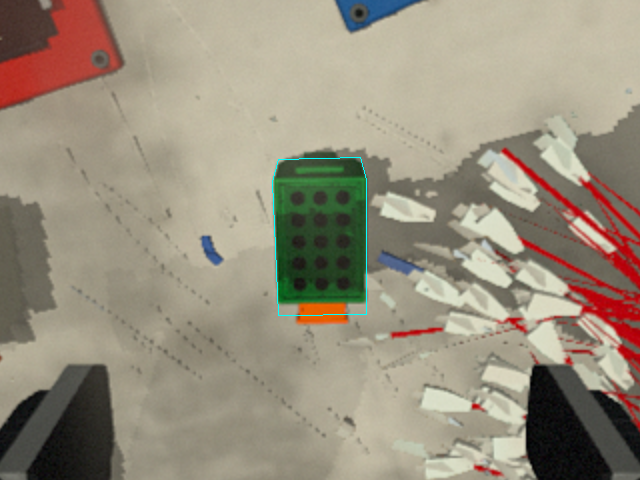

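Close view: green sits square between the fingers, holes centred at crop (320,241) and slide end at crop row 323. I'll compare pose cues from holes and slide.

```bash
cat >> h.py <<'E'
def local(d,u,v,z):
    "point in tool axes relative to TCP (mm)"
    s=readout.read_state(); M=R.from_euler("xyz",s["tool_rot"]).as_matrix()
    return np.round(M.T@(ray(d,u,v,z)-s["eef_pos"]),1)
E
python3 - <<'E'
from h import *
d=np.load("w3.npy",allow_pickle=True).item()
P=lambda u,v,z:(np.round(ray(d,160+u/2-.25,80+v/2-.25,z),1),local(d,160+u/2-.25,80+v/2-.25,z))
for n,u,v,z in [("holes",320,241,36),("topnear",320,302,36),("topfar",320,178,36),("slidetip",323,323,23),("c1",297,198,36),("c2",300,284,36),("farface",318,153,0)]: print(n,*P(u,v,z))
E
```

```text
holes [ 408.9 -207.8   36. ] [-3.5  0.6 96.4]
topnear [ 386.6 -201.3   36. ] [-26.7   0.6  96.4]
topfar [ 430.7 -214.1   36. ] [19.2  0.6 96.4]
slidetip [ 372.4 -198.4   23. ] [-41.2   1.8 109.4]
c1 [ 426.1 -204.5   36. ] [12.2 -7.3 96.4]
c2 [ 395.3 -196.4   36. ] [-19.7  -6.5  96.4]
farface [ 432.  -213.7    0. ] [ 2.040e+01 -1.000e-01  1.324e+02]
```

```bash
python3 -m jog '{"claw":[0.6,0.6,0.6,0.6,0,0,0,0],"xyz":[[-0.035,0.006,0.4],[0,0,0.5],[0,0,0.31],[0,0,0],[0,0,0],[0,0,0],[0,0,0],[0,0,0]],"twist":[[0,0,0],[0,0,0],[0,0,0],[0,0,0],[0,0,0],[0,0,0],[0,0,0],[0,0,0]]}'
```

```text
clock: 5.0
eef_pos: [409.7, -203.8, 25.7]
tool_rot: [-3.134, 0.003, -0.283]
force: [-0.8, 0.4, 7.6]
width: 30.7
gripper_force: 60.5
```

It stopped 14 mm high, so I'll reopen and lower in small steps while watching the force.

```bash
python3 -m jog '{"claw":[0.6,0.6,0.6],"xyz":[[0,0,0],[0,0,0],[0,0,0]],"twist":[[0,0,0],[0,0,0],[0,0,0]]}'; python3 -m jog '{"claw":[0.6,0.6,0.6],"xyz":[[0,0,0.07],[0,0,0],[0,0,0]],"twist":[[0,0,0],[0,0,0],[0,0,0]]}'
```

```text
clock: 5.38
eef_pos: [409.1, -203.3, 24.5]
tool_rot: [-3.133, 0.005, -0.283]
force: [-1.2, -1.4, -0.7]
width: 51.0
gripper_force: 0.0
clock: 5.75
eef_pos: [408.9, -203.2, 17.5]
tool_rot: [-3.133, 0.005, -0.283]
force: [0.8, 0.0, -0.1]
width: 51.4
gripper_force: 0.0
```

Run:
```python
from h import *
d=optics.get_image("wrist"); draw(d,[],"pics/d.png",(160,140,320,260),2)
```

```text
(no output)
```

View pics/d.png

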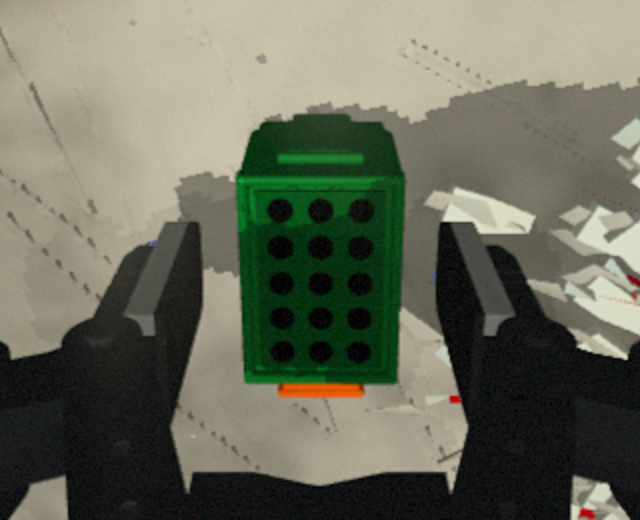

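Green is still upright and centred between the fingers, so the fast rows simply fell short. I'll lower, close and lift.

```bash
python3 -m jog '{"claw":[0.6,0,0,0,0,0,0,0,0,0],"xyz":[[0,0,0.06],[0,0,0],[0,0,0],[0,0,0],[0,0,-0.3],[0,0,-0.4],[0,0,-0.4],[0,0,0],[0,0,0],[0,0,0]],"twist":[[0,0,0],[0,0,0],[0,0,0],[0,0,0],[0,0,0],[0,0,0],[0,0,0],[0,0,0],[0,0,0],[0,0,0]]}'
python3 - <<'E'
from h import *
s=readout.read_state(); print(s["eef_pos"],s["tool_rot"])
d=optics.get_image("wrist"); draw(d,[],"pics/e.png",(160,140,320,260),2); np.save("w4.npy",d,allow_pickle=True)
E
```

```text
clock: 7.05
eef_pos: [408.5, -203.8, 120.5]
tool_rot: [-3.133, 0.007, -0.283]
force: [0.7, 0.6, -1.0]
width: 31.3
gripper_force: 59.6
[ 408.48069012 -203.76847396  120.48269585] [-3.1328408   0.00707009 -0.28308723]
```

View pics/e.png

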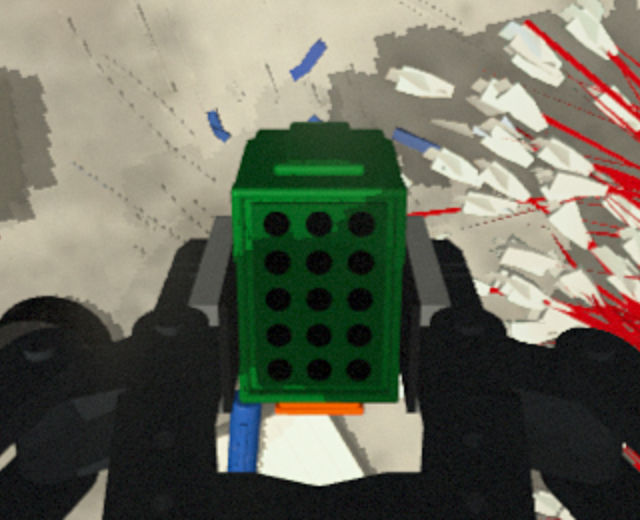

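```bash
cat >> h.py <<'E'
def locz(d,u,v,tz):
    "tool-frame point of pixel on plane tool z = tz (tool assumed near vertical)"
    s=readout.read_state(); return local(d,u,v,s["eef_pos"][2]-tz)
E
python3 - <<'E'
from h import *
d=np.load("w4.npy",allow_pickle=True).item()
for n,u,v,z in [("holes",319,298,-24.5),("near",319,402,-24.5),("far",319,190,-24.5),("slidetip",320,413,-10)]: print(n,locz(d,160+u/2-.25,140+v/2-.25,z))
V=d["view"];s=readout.read_state();M=R.from_euler("xyz",s["tool_rot"]).as_matrix()
print(M.T@(-V[:3,:3].T@V[:3,3]-s["eef_pos"]), "dot")
b=np.load("w2.npy",allow_pickle=True).item()
d2=optics.get_image("top")
for n,x0 in [("red",(527,-81)),("blue",(526,-307)),("yellow",(526,118))]:
    print(n,fit(d2,n,proj(d2,[*x0,0]),60,TRAY if n=="yellow" else HOLD,x0)[0])
E
```

```text
holes [  2.6  -0.2 -24.5]
near [-21.2  -0.2 -24.3]
far [ 24.8  -0.2 -24.7]
slidetip [-36.5   0.1  -9.7]
[  77.80070986   -0.25874549 -142.18021611] dot
red [ 5.28665e+02 -8.02610e+01  2.20000e-02  9.79000e-01]
blue [ 5.30173e+02 -3.07140e+02  1.44000e-01  7.60000e-01]
yellow [ 5.30605e+02  1.21191e+02 -1.43000e-01  9.71000e-01]
```

```bash
python3 -m jog '{"claw":[0,0,0,0,0,0,0],"xyz":[[0,0,0],[0,0,0],[0,0,0],[0.18,0.32,0],[0.18,0.32,0],[0,0,0],[0,0,0]],"twist":[[0,0,-0.045],[0,0,-0.045],[0,0,-0.045],[0,0,0],[0,0,0],[0,0,0],[0,0,0]]}'
cat >> h.py <<'E'
def nest(name,side,d=None,x0=None,cam="wrist"):
    d=d or optics.get_image(cam); x0=x0 or {"red":(528,-78),"blue":(528,-304)}[name]
    r,q=fit(d,name,proj(d,[*x0,0]),150,HOLD,x0); a=r[2]; k=39*side
    return r,q,np.array([r[0]-k*np.sin(a),r[1]+k*np.cos(a)]),d
def goto(n,yaw,off):
    "rel tool units from here to put housing (offset off in tool x) on n"
    s=readout.read_state(); t=np.array([n[0]-off*np.cos(yaw),n[1]-off*np.sin(yaw)])
    print("eef",np.round(s["eef_pos"],1),np.round(s["tool_rot"],3),"target",np.round(t,1),"rel",rel([*(t-s["eef_pos"][:2]),0]),"twist",np.round(-(yaw-s["tool_rot"][2])/np.pi,4))
E
python3 - <<'E'
from h import *
r,q,n,d=nest("blue",1); print(r,n); goto(n,r[2],2); draw(d,[q],"pics/f.png",(0,0,640,400),1)
E
```

```text
clock: 8.02
eef_pos: [452.7, -261.8, 120.0]
tool_rot: [-3.13, 0.003, 0.14]
force: [-0.4, 0.3, -0.5]
width: 31.0
gripper_force: 59.7
[ 5.27499e+02 -3.04367e+02  1.40000e-01  9.76000e-01] [ 522.05681853 -265.74857615]
eef [ 452.7 -261.5  120.2] [-3.13e+00  3.00e-03  1.41e-01] target [ 520.1 -266. ] rel [ 0.661  0.14  -0.003] twist 0.0003
```

View pics/f.png

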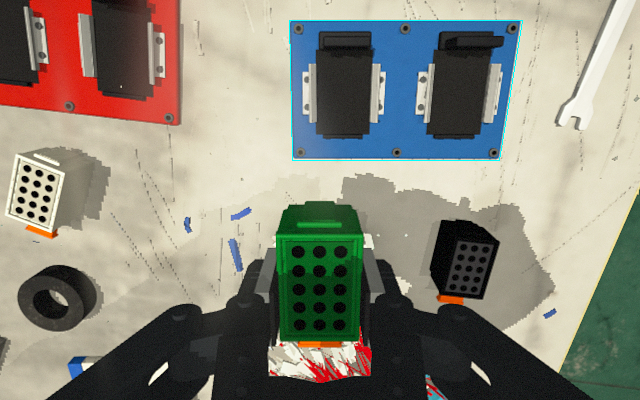

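Blue holder fit is exact and green is firmly held. Moving over the left nest.

```bash
python3 -m jog '{"claw":[0,0,0,0,0,0,0,0,0],"xyz":[[0.22,0.05,0],[0.22,0.05,0],[0.22,0.04,0],[0,0,0],[0,0,0.25],[0,0,0.25],[0,0,0.2],[0,0,0],[0,0,0]],"twist":[[0,0,0],[0,0,0],[0,0,0],[0,0,0],[0,0,0],[0,0,0],[0,0,0],[0,0,0],[0,0,0]]}'
python3 - <<'E'
from h import *
goto((522.1,-265.7),.14,2)
E
```

```text
clock: 9.2
eef_pos: [520.6, -266.6, 51.4]
tool_rot: [-3.132, 0.001, 0.141]
force: [0.4, -0.3, -0.9]
width: 31.1
gripper_force: 59.7
eef [ 520.6 -266.6   51.4] [-3.132e+00  1.000e-03  1.410e-01] target [ 520.1 -266. ] rel [-0.003 -0.007  0.   ] twist 0.0002
```

```bash
python3 -m jog '{"claw":[0,0,0,0,0,0],"xyz":[[-0.003,-0.006,0.12],[0,0,0.1],[0,0,0.06],[0,0,0.06],[0,0,0],[0,0,0]],"twist":[[0,0,0],[0,0,0],[0,0,0],[0,0,0],[0,0,0],[0,0,0]]}'
```

```text
clock: 9.95
eef_pos: [520.5, -265.5, 17.8]
tool_rot: [-3.131, 0.001, 0.141]
force: [-2.8, 1.0, 10.3]
width: 31.1
gripper_force: 61.1
```

Seated with light contact. Releasing, lifting and going over black.

```bash
python3 -m jog '{"claw":[0.6,0.6,0.6,0.6,0.6,0.6,0.6,0.6,0.6,0.6,0.6,0.6],"xyz":[[0,0,0],[0,0,0],[0,0,-0.2],[0,0,-0.4],[0,0,-0.4],[0,0,0],[-0.295,0.23,0],[-0.295,0.23,0],[-0.295,0.23,0],[-0.295,0.23,0],[0,0,0],[0,0,0]],"twist":[[0,0,0],[0,0,0],[0,0,0],[0,0,0],[0,0,0],[0,0,0],[0,0,0],[0,0,0],[0,0,0],[0,0,0],[0,0,0],[0,0,0]]}'
python3 - <<'E'
from h import *
s=readout.read_state(); print(s["eef_pos"],s["tool_rot"])
d=optics.get_image("wrist"); np.save("w5.npy",d,allow_pickle=True); draw(d,[],"pics/g.png",(80,0,400,300),2)
E
```

```text
clock: 11.45
eef_pos: [417.2, -373.4, 115.7]
tool_rot: [-3.131, 0.001, 0.141]
force: [0.4, 0.6, -0.2]
width: 51.2
gripper_force: 0.0
[ 417.20213017 -373.43563204  115.69657942] [-3.13089705e+00  7.73670752e-04  1.41234982e-01]
```

View pics/g.png

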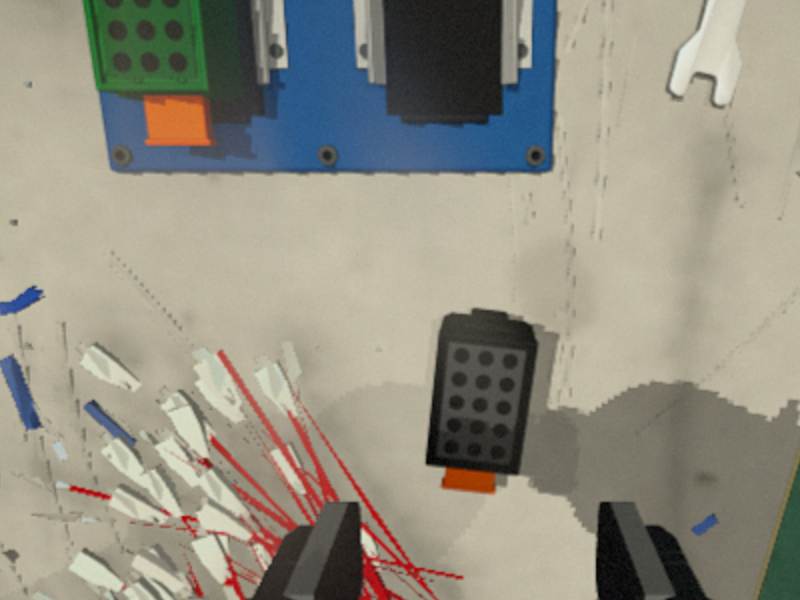

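Green sits upright in its nest. Black's hole corners are (462,355), (510,360), (450,447), (499,452), slide tip (468,490).

Run:
```python
from h import *
d=np.load("w5.npy",allow_pickle=True).item()
L=lambda u,v,z:local(d,80+u/2-.25,v/2-.25,z)
c=[L(u,v,36) for u,v in [(462,355),(510,360),(450,447),(499,452)]]; print(c,np.mean(c,0))
print(L(468,490,23)); f=(c[0]+c[1]-c[2]-c[3])/2; g=(c[1]+c[3]-c[0]-c[2])/2
print("yaw tool",np.arctan2(f[1],f[0]),np.arctan2(-g[0],g[1]), L(482,471,36),L(490,335,36))
```

```text
[array([17.5, -5.7, 79.7]), array([15.9,  9.6, 79.6]), array([-14.3, -10. ,  79.8]), array([-16. ,   6.4,  79.6])] [7.7500e-01 7.5000e-02 7.9675e+01]
[-36.3  -4.3  92.7]
yaw tool 0.11719982754320404 0.103727325178544 [-22.9   0.7  79.7] [24.1  3.2 79.6]
```

```bash
python3 -m jog '{"claw":[0.6,0.6,0.6,0.6,0.6,0.6],"xyz":[[0.01,0,0],[0,0,0.3],[0,0,0.3],[0,0,0.3],[0,0,0],[0,0,0]],"twist":[[0,0,0.035],[0,0,0],[0,0,0],[0,0,0],[0,0,0],[0,0,0]]}'
```

```text
clock: 12.25
eef_pos: [418.6, -373.1, 26.6]
tool_rot: [-3.133, 0.001, 0.032]
force: [0.3, -0.2, 0.4]
width: 51.2
gripper_force: 0.0
```

```bash
python3 -m jog '{"claw":[0.6,0.6,0,0,0,0,0,0,0,0],"xyz":[[0,0,0.155],[0,0,0],[0,0,0],[0,0,0],[0,0,0],[0,0,0],[0,0,-0.3],[0,0,-0.4],[0,0,-0.4],[0,0,0]],"twist":[[0,0,0],[0,0,0],[0,0,0],[0,0,0],[0,0,0],[0,0,0],[0,0,0],[0,0,0],[0,0,0],[0,0,0]]}'
python3 -m jog '{"claw":[0,0,0,0,0,0,0,0],"xyz":[[0.08,-0.425,0],[0.08,-0.425,0],[0.08,-0.425,0],[0.08,-0.425,0],[0.08,-0.425,0],[0.08,-0.425,0],[0,0,0],[0,0,0]],"twist":[[0,0,0],[0,0,0],[0,0,0],[0,0,0],[0,0,0],[0,0,0],[0,0,0],[0,0,0]]}'
python3 - <<'E'
from h import *
r,q,n,d=nest("red",-1); print(r,n); goto(n,r[2],1); np.save("w6.npy",d,allow_pickle=True)
draw(d,[q],"pics/i.png",(0,0,640,400),1)
im=cv2.resize(d["color"][140:400,200:460,::-1],None,fx=2,fy=2); big=np.zeros((600,1160,3),np.uint8); 
im2=cv2.imread("pics/i.png"); 
cv2.imwrite("pics/i.png",np.hstack([im2[:400,:270],cv2.convertScaleAbs(im,alpha=2)[:400,:520]]))
E
```

```text
clock: 13.5
eef_pos: [419.3, -375.6, 123.1]
tool_rot: [-3.136, -0.002, 0.031]
force: [-0.4, -0.3, -1.0]
width: 31.3
gripper_force: 59.5
clock: 14.5
eef_pos: [457.5, -118.2, 122.2]
tool_rot: [-3.133, 0.003, 0.031]
force: [-0.1, -0.9, -0.3]
width: 31.1
gripper_force: 59.7
[ 5.27541e+02 -7.83380e+01  3.10000e-02  9.79000e-01] [ 528.74980637 -117.319262  ]
eef [ 457.5 -118.9  122.3] [-3.133e+00  3.000e-03  3.000e-02] target [ 527.8 -117.4] rel [ 0.702  0.005 -0.002] twist -0.0004
```

View pics/i.png

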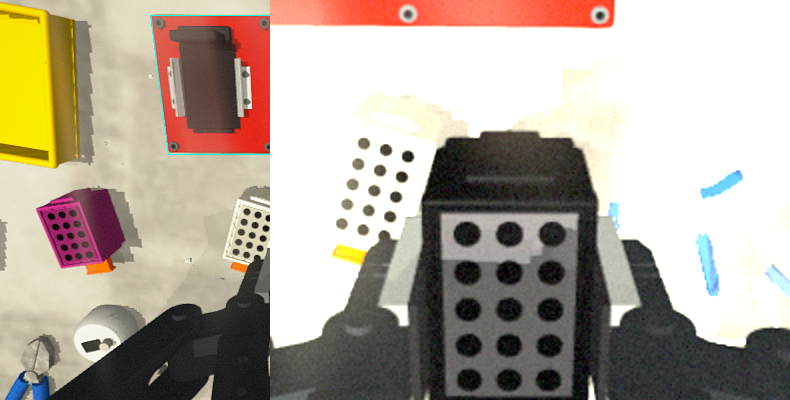

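Black is held with its hole centre about 0 mm from the TCP; the red fit repeats well. Moving to the right nest and lowering.

```bash
python3 -m jog '{"claw":[0,0,0,0,0,0,0,0,0],"xyz":[[0.24,0,0],[0.24,0,0],[0.232,0.005,0],[0,0,0],[0,0,0.25],[0,0,0.25],[0,0,0.2],[0,0,0],[0,0,0]],"twist":[[0,0,0],[0,0,0],[0,0,0],[0,0,0],[0,0,0],[0,0,0],[0,0,0],[0,0,0],[0,0,0]]}'
python3 - <<'E'
from h import *
goto((528.7,-117.3),.03,0)
E
```

```text
clock: 15.68
eef_pos: [528.6, -116.3, 53.2]
tool_rot: [-3.133, 0.002, 0.03]
force: [1.2, 0.3, -0.4]
width: 30.6
gripper_force: 59.7
eef [ 528.6 -116.3   53.2] [-3.133e+00  2.000e-03  3.000e-02] target [ 528.7 -117.3] rel [ 0.001  0.01  -0.   ] twist -0.0001
```

```bash
python3 -m jog '{"claw":[0,0,0,0,0,0],"xyz":[[0,0.008,0.14],[0,0,0.1],[0,0,0.06],[0,0,0.06],[0,0,0],[0,0,0]],"twist":[[0,0,0],[0,0,0],[0,0,0],[0,0,0],[0,0,0],[0,0,0]]}'
```

```text
clock: 16.42
eef_pos: [528.9, -116.0, 16.8]
tool_rot: [-3.132, 0.002, 0.031]
force: [-1.4, 0.3, 4.2]
width: 30.9
gripper_force: 60.1
```

```bash
python3 -m jog '{"claw":[0.6,0.6,0.6,0.6,0.6,0.6,0.6,0.6,0.6,0.6,0.6,0.6],"xyz":[[0,0,0],[0,0,0],[0,0,-0.2],[0,0,-0.4],[0,0,-0.4],[0,0,0],[-0.26,-0.107,0],[-0.26,-0.107,0],[-0.26,-0.107,0],[-0.26,-0.107,0],[0,0,0],[0,0,0]],"twist":[[0,0,0],[0,0,0],[0,0,0],[0,0,0],[0,0,0],[0,0,0],[0,0,0],[0,0,0],[0,0,0],[0,0,0],[0,0,0],[0,0,0]]}'
python3 - <<'E'
from h import *
d=optics.get_image("wrist"); np.save("w7.npy",d,allow_pickle=True); draw(d,[],"pics/j.png",(120,0,400,300),2)
E
```

```text
clock: 17.92
eef_pos: [424.6, -77.4, 116.8]
tool_rot: [-3.133, 0.002, 0.031]
force: [0.9, 0.1, -0.3]
width: 50.9
gripper_force: 0.0
```

View pics/j.png

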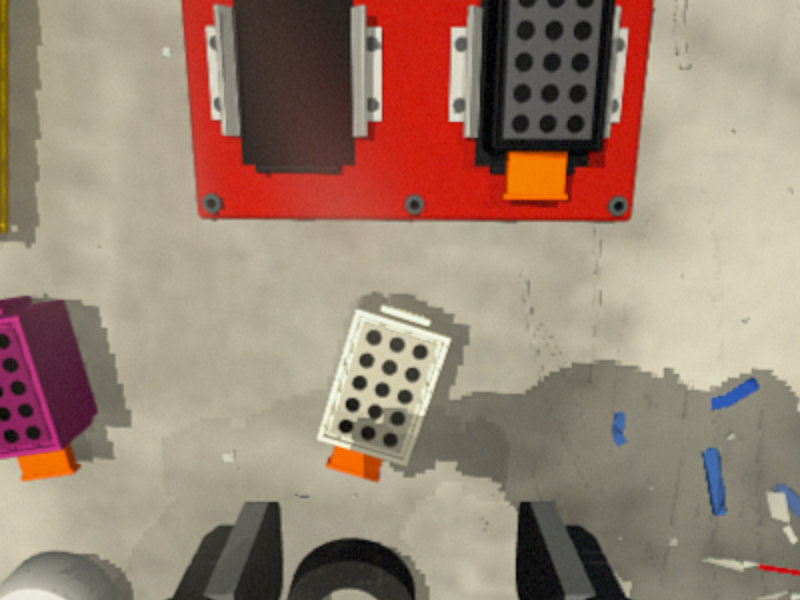

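Black is seated. White's hole corners are (374,337), (421,352), (346,426), (390,439), slide clearly out, tip (353,473).

```bash
cat >> h.py <<'E'
def holes(d,ox,oy,pts,tip=None):
    "pts: hole corners FL,FR,NL,NR in a 2x crop with origin ox,oy"
    L=lambda u,v,z:local(d,ox+u/2-.25,oy+v/2-.25,z)
    c=[L(u,v,36) for u,v in pts]; f=(c[0]+c[1]-c[2]-c[3])/2; g=(c[1]+c[3]-c[0]-c[2])/2
    a,b=np.arctan2(f[1],f[0]),np.arctan2(-g[0],g[1]); m=np.mean(c,0)
    print("centre",m,"yaw",a,b,"twist",(a*2+b)/3/np.pi)
    if tip: t=L(*tip,23); y=(2*a+b)/3; print("from tip",t[:2]+38*np.array([np.cos(y),np.sin(y)]))
E
python3 - <<'E'
from h import *
d=np.load("w7.npy",allow_pickle=True).item()
holes(d,120,0,[(374,337),(421,352),(346,426),(390,439)],(353,473)); print(readout.read_state()["eef_pos"])
E
```

```text
centre [ 5.775 -6.1   80.975] yaw 0.3142693972094145 0.31056078746928373 twist 0.09964156034201686
from tip [ 6.15334776 -5.49805804]
[424.89987604 -77.63378438 116.90846329]
```

```bash
python3 -m jog '{"claw":[0.6,0.6,0.6,0.6,0.6,0.6,0.6,0.6],"xyz":[[0.058,-0.059,0],[0,0,0],[0,0,0],[0,0,0.3],[0,0,0.3],[0,0,0.3],[0,0,0],[0,0,0]],"twist":[[0,0,0],[0,0,0.05],[0,0,0.0495],[0,0,0],[0,0,0],[0,0,0],[0,0,0],[0,0,0]]}'
```

```text
clock: 18.98
eef_pos: [430.0, -70.5, 27.7]
tool_rot: [-3.133, 0.004, -0.282]
force: [1.5, -0.2, -0.1]
width: 51.2
gripper_force: 0.0
```

```bash
python3 -m jog '{"claw":[0.6,0.6,0,0,0,0,0,0,0,0],"xyz":[[0,0,0.165],[0,0,0],[0,0,0],[0,0,0],[0,0,0],[0,0,0],[0,0,-0.3],[0,0,-0.4],[0,0,-0.4],[0,0,0]],"twist":[[0,0,0],[0,0,0],[0,0,0],[0,0,0],[0,0,0],[0,0,0],[0,0,0],[0,0,0],[0,0,0],[0,0,0]]}'
python3 -m jog '{"claw":[0,0,0,0,0,0],"xyz":[[0,0,0],[0,0,0],[0.14,-0.15,0],[0.14,-0.15,0],[0,0,0],[0,0,0]],"twist":[[0,0,-0.05],[0,0,-0.0495],[0,0,0],[0,0,0],[0,0,0],[0,0,0]]}'
python3 - <<'E'
from h import *
r,q,n,d=nest("red",1); print(r,n); goto(n,r[2],0); np.save("w8.npy",d,allow_pickle=True)
draw(d,[q],"pics/k.png",(120,0,400,300),2)
E
```

```text
clock: 20.23
eef_pos: [431.1, -71.5, 123.3]
tool_rot: [-3.133, -0.0, -0.281]
force: [0.1, 0.1, -1.3]
width: 30.6
gripper_force: 59.6
clock: 20.98
eef_pos: [455.5, -40.8, 120.6]
tool_rot: [-3.132, 0.003, 0.03]
force: [0.7, -0.5, 0.5]
width: 31.2
gripper_force: 59.6
[ 5.27621e+02 -7.69510e+01  3.00000e-02  9.79000e-01] [526.45117549 -37.96854868]
eef [455.5 -41.  120.7] [-3.132e+00  3.000e-03  3.000e-02] target [526.5 -38. ] rel [ 0.71  -0.009 -0.002] twist -0.0
```

View pics/k.png

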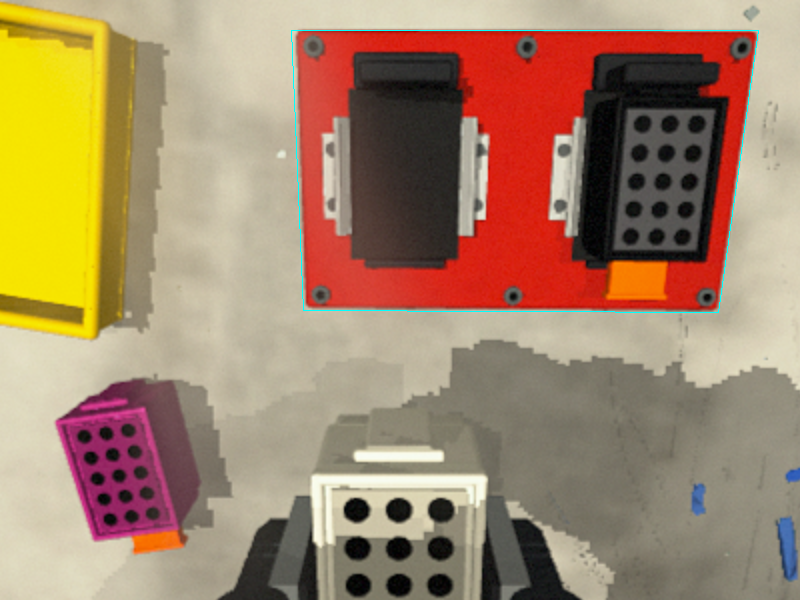

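Black is well seated. White is held with its centre about 0.5 mm ahead of the TCP. Moving over the red left nest.

```bash
python3 -m jog '{"claw":[0,0,0,0,0,0,0,0,0],"xyz":[[0.24,0,0],[0.24,0,0],[0.225,-0.003,0],[0,0,0],[0,0,0.25],[0,0,0.25],[0,0,0.2],[0,0,0],[0,0,0]],"twist":[[0,0,0],[0,0,0],[0,0,0],[0,0,0],[0,0,0],[0,0,0],[0,0,0],[0,0,0],[0,0,0]]}'
python3 - <<'E'
from h import *
goto((526.4,-38.8),.03,0.5)
E
```

```text
clock: 22.15
eef_pos: [526.4, -37.8, 51.5]
tool_rot: [-3.132, 0.002, 0.03]
force: [0.1, 0.1, -0.1]
width: 31.1
gripper_force: 59.6
eef [526.4 -37.8  51.5] [-3.132e+00  2.000e-03  3.000e-02] target [525.9 -38.8] rel [-0.006  0.01  -0.   ] twist 0.0
```

```bash
python3 -m jog '{"claw":[0,0,0,0,0,0],"xyz":[[-0.005,0.008,0.13],[0,0,0.1],[0,0,0.06],[0,0,0.06],[0,0,0],[0,0,0]],"twist":[[0,0,0],[0,0,0],[0,0,0],[0,0,0],[0,0,0],[0,0,0]]}'
```

```text
clock: 22.9
eef_pos: [526.1, -37.7, 17.8]
tool_rot: [-3.13, 0.001, 0.031]
force: [-5.2, 1.6, 23.0]
width: 30.9
gripper_force: 62.6
```

```bash
python3 -m jog '{"claw":[0.6,0.6,0.6,0.6,0.6,0.6,0.6,0.6,0.6,0.6,0.6,0.6],"xyz":[[0,0,0],[0,0,0],[0,0,-0.2],[0,0,-0.4],[0,0,-0.4],[0,0,0],[-0.263,-0.24,0],[-0.263,-0.24,0],[-0.263,-0.24,0],[-0.263,-0.24,0],[0,0,0],[0,0,0]],"twist":[[0,0,0],[0,0,0],[0,0,0],[0,0,0],[0,0,0],[0,0,0],[0,0,0],[0,0,0],[0,0,0],[0,0,0],[0,0,0],[0,0,0]]}'
python3 - <<'E'
from h import *
d=optics.get_image("wrist"); np.save("w9.npy",d,allow_pickle=True); draw(d,[],"pics/l.png",(200,0,400,300),2)
E
```

```text
clock: 24.4
eef_pos: [418.9, 53.7, 116.5]
tool_rot: [-3.133, 0.002, 0.031]
force: [0.2, 0.4, -0.9]
width: 50.9
gripper_force: 0.0
```

View pics/l.png

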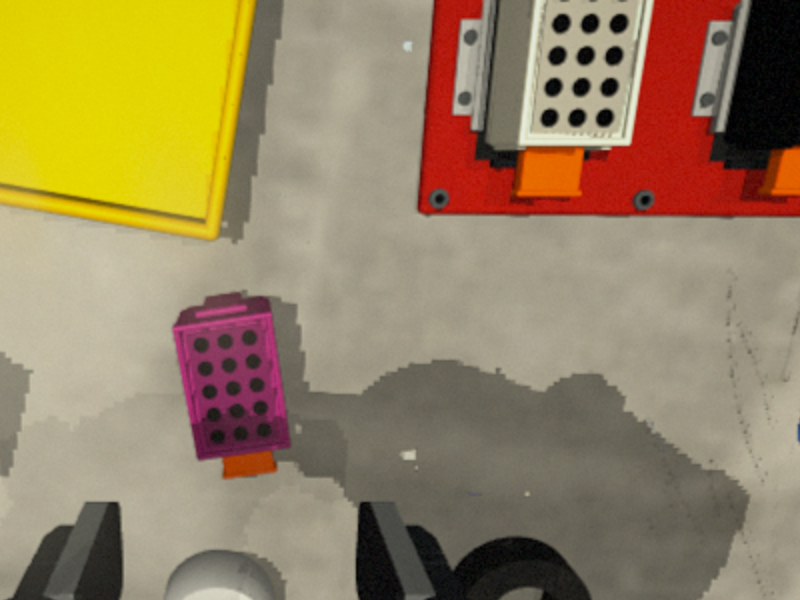

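White seated well. Violet hole corners: (201,345), (249,338), (218,437), (264,430), slide tip (250,473). One picture is left, so I'll let OpenCV's circle-grid finder take over and check it against these.

```bash
cat >> h.py <<'E'
def grid(d,c,rad,S=4):
    "auto hole corners FL,FR,NL,NR in image pixels near c"
    x0,y0=int(max(0,c[0]-rad)),int(max(0,c[1]-rad)); im=d["color"][y0:y0+2*rad,x0:x0+2*rad].max(2)
    g=cv2.GaussianBlur(cv2.resize(im,None,fx=S,fy=S,interpolation=cv2.INTER_CUBIC),(0,0),2)
    p=cv2.SimpleBlobDetector_Params(); p.filterByArea=True;p.minArea=80;p.maxArea=4000;p.minThreshold=10;p.maxThreshold=220;p.thresholdStep=4
    p.filterByCircularity=True;p.minCircularity=.6;p.minDistBetweenBlobs=12;p.filterByColor=True;p.blobColor=0;p.filterByConvexity=False;p.filterByInertia=False;p.minRepeatability=2
    ok,q=cv2.findCirclesGrid(g,(3,5),flags=cv2.CALIB_CB_SYMMETRIC_GRID|cv2.CALIB_CB_CLUSTERING,blobDetector=cv2.SimpleBlobDetector_create(p))
    if not ok: return None
    q=q.reshape(-1,2)/S+[x0,y0]; e=q[[0,2,12,14]]; e=e[np.argsort(e[:,1])]
    return np.array([*e[:2][np.argsort(e[:2,0])],*e[2:][np.argsort(e[2:,0])]])
E
python3 - <<'E'
from h import *
d=np.load("w9.npy",allow_pickle=True).item()
P=[(201,345),(249,338),(218,437),(264,430)]; print(np.array(P)/2+[200,0]-.25)
holes(d,200,0,P,(250,473))
q=grid(d,(315,190),50); print(q)
if q is not None: holes(d,0,0,(q+.25)*2)
w=np.load("w7.npy",allow_pickle=True).item(); q=grid(w,(311,195),50);print("w7",q, np.array([(374,337),(421,352),(346,426),(390,439)])/2+[120,0])
w=np.load("w8.npy",allow_pickle=True).item(); q=grid(w,(319,290),60);print("w8",q)
w=np.load("w4.npy",allow_pickle=True).item(); q=grid(w,(319,290),60);print("w4",q)
E
```

```text
[[300.25 172.25]
 [324.25 168.75]
 [308.75 218.25]
 [331.75 214.75]]
centre [ 6.125 -2.8   80.65 ] yaw -0.16385935373504792 -0.15878271566519128 twist -0.05161940420881514
from tip [ 7.70142861 -3.03537708]
None
w7 None [[307.  168.5]
 [330.5 176. ]
 [293.  213. ]
 [315.  219.5]]
w8 [[298.25259018 255.04606438]
 [340.54911804 255.1616478 ]
 [299.83529282 327.43473816]
 [339.12565613 327.53977966]]
w4 [[298.24341583 252.10060692]
 [340.64533997 252.08699799]
 [299.78894043 324.79152679]
 [339.1644516  324.91658783]]
```

```bash
python3 -m jog '{"claw":[0.6,0.6,0.6,0.6,0.6,0.6,0.6],"xyz":[[0.065,-0.029,0],[0,0,0],[0,0,0.3],[0,0,0.3],[0,0,0.3],[0,0,0],[0,0,0]],"twist":[[0,0,0],[0,0,-0.0515],[0,0,0],[0,0,0],[0,0,0],[0,0,0],[0,0,0]]}'
```

```text
clock: 25.32
eef_pos: [425.7, 57.4, 27.4]
tool_rot: [-3.133, -0.001, 0.192]
force: [0.2, -0.4, 0.2]
width: 51.2
gripper_force: 0.0
```

```bash
python3 -m jog '{"claw":[0.6,0.6,0,0,0,0,0,0,0,0],"xyz":[[0,0,0.162],[0,0,0],[0,0,0],[0,0,0],[0,0,0],[0,0,0],[0,0,-0.3],[0,0,-0.4],[0,0,-0.4],[0,0,0]],"twist":[[0,0,0],[0,0,0],[0,0,0],[0,0,0],[0,0,0],[0,0,0],[0,0,0],[0,0,0],[0,0,0],[0,0,0.0165]]}'
python3 -m jog '{"claw":[0,0,0,0,0,0,0,0,0,0,0,0],"xyz":[[-0.02,0.41,0],[-0.02,0.41,0],[-0.02,0.41,0],[-0.02,0.41,0],[-0.02,0.41,0],[-0.02,0.41,0],[-0.02,0.41,0],[-0.02,0.41,0],[-0.02,0.41,0],[-0.02,0.41,0],[0,0,0],[0,0,0]],"twist":[[0,0,0],[0,0,0],[0,0,0],[0,0,0],[0,0,0],[0,0,0],[0,0,0],[0,0,0],[0,0,0],[0,0,0],[0,0,0],[0,0,0]]}'
python3 - <<'E'
from h import *
r,q,n,d=nest("blue",-1); print(r,n); goto(n,r[2],0); np.save("w10.npy",d,allow_pickle=True)
print(grid(d,(319,290),60)); print(grid(d,(319,290),70))
E
```

```text
clock: 26.58
eef_pos: [427.7, 57.7, 124.4]
tool_rot: [-3.131, -0.003, 0.138]
force: [0.4, 0.0, -0.4]
width: 30.9
gripper_force: 59.6
clock: 28.08
eef_pos: [463.3, -350.1, 116.9]
tool_rot: [-3.129, 0.003, 0.14]
force: [-0.0, 1.1, -1.1]
width: 30.8
gripper_force: 59.7
[ 5.27469e+02 -3.05127e+02  1.42000e-01  7.63000e-01] [ 532.98840738 -343.73446226]
eef [ 463.5 -349.6  117.1] [-3.129e+00  3.000e-03  1.410e-01] target [ 533.  -343.7] rel [ 0.696  0.039 -0.003] twist -0.0004
[[298.34568024 257.98285103]
 [340.16791534 258.15632439]
 [299.96192169 329.59762573]
 [338.88612366 329.66847992]]
[[298.34568024 257.98284912]
 [340.16791534 258.15632248]
 [299.96192169 329.59762573]
 [338.88612366 329.66847992]]
```

```bash
python3 -m jog '{"claw":[0,0,0,0,0,0,0,0,0],"xyz":[[0.24,0.01,0],[0.24,0.01,0],[0.223,0.009,0],[0,0,0],[0,0,0.25],[0,0,0.25],[0,0,0.16],[0,0,0],[0,0,0]],"twist":[[0,0,0],[0,0,0],[0,0,0],[0,0,0],[0,0,0],[0,0,0],[0,0,0],[0,0,0],[0,0,0]]}'
python3 - <<'E'
from h import *
goto((533.1,-342.8),.141,-0.3)
E
```

```text
clock: 29.25
eef_pos: [533.6, -344.3, 52.4]
tool_rot: [-3.133, 0.002, 0.141]
force: [0.4, -0.3, -0.7]
width: 31.1
gripper_force: 59.7
eef [ 533.6 -344.3   52.4] [-3.133e+00  2.000e-03  1.410e-01] target [ 533.4 -342.8] rel [ 0.001 -0.016  0.   ] twist -0.0001
```

```bash
python3 -m jog '{"claw":[0,0,0,0,0,0],"xyz":[[0,-0.014,0.13],[0,0,0.1],[0,0,0.06],[0,0,0.06],[0,0,0],[0,0,0]],"twist":[[0,0,0],[0,0,0],[0,0,0],[0,0,0],[0,0,0],[0,0,0]]}'
```

```text
clock: 30.0
eef_pos: [532.9, -342.0, 18.9]
tool_rot: [-3.131, 0.002, 0.141]
force: [-3.7, 5.1, 16.8]
width: 31.1
gripper_force: 61.9
```

Slightly high with a sideways push, so I'll nudge 1 mm right and down a touch.

```bash
python3 -m jog '{"claw":[0,0,0,0],"xyz":[[0,0.012,0],[0,0,0.015],[0,0,0],[0,0,0]],"twist":[[0,0,0],[0,0,0],[0,0,0],[0,0,0]]}'
```

```text
clock: 30.5
eef_pos: [532.9, -342.1, 18.8]
tool_rot: [-3.128, 0.001, 0.141]
force: [-6.8, 8.8, 29.6]
width: 31.0
gripper_force: 63.5
```

```bash
python3 -m jog '{"claw":[0.6,0.6,0.6,0.6,0.6,0.6,0.6,0.6,0.6,0.6],"xyz":[[0,0,0],[0,0,0],[0,0,-0.2],[0,0,-0.4],[0,0,-0.4],[0,0,0],[-0.3,-0.1,0],[-0.3,-0.15,0],[0,0,0],[0,0,0]],"twist":[[0,0,0],[0,0,0],[0,0,0],[0,0,0],[0,0,0],[0,0,0],[0,0,0],[0,0,0],[0,0,0],[0,0,0]]}'
python3 - <<'E'
from h import *
d=optics.get_image("wrist"); np.save("w11.npy",d,allow_pickle=True)
a=.141;c,s=np.cos(a),np.sin(a)
for n,k in [("green",39),("violet",-39)]:
    p=np.array([527.6-k*s,-304.2+k*c]); g=grid(d,proj(d,[*p,42]),45)
    if g is None: g=grid(d,proj(d,[*p,42]),38,6)
    e=[np.round(proj(d,[p[0]+c*x-s*y,p[1]+s*x+c*y,42]),1) for x,y in [(16,8),(16,-8),(-16,8),(-16,-8)]]
    print(n,None if g is None else np.round(g,1).tolist(),np.array(e).tolist())
    if g is not None:
        w=np.array([ray(d,*q,42)[:2] for q in g])-p; print("own-frame offset", np.round(w.mean(0)@np.array([[c,-s],[s,c]]),2), "sizes",np.linalg.norm(w[0]-w[1]),np.linalg.norm(w[2]-w[3]),np.linalg.norm(w[0]-w[2]))
draw(d,[],"pics/m.png",(160,0,400,300),2)
E
```

```text
clock: 31.75
eef_pos: [471.6, -328.0, 115.6]
tool_rot: [-3.132, 0.002, 0.141]
force: [0.2, -0.0, -1.1]
width: 51.1
gripper_force: 0.0
green [[212.6, 84.1], [239.3, 84.2], [217.4, 139.3], [242.9, 139.4]] [[212.7, 84.0], [240.4, 84.1], [217.5, 139.6], [244.0, 139.7]]
own-frame offset [0.06 0.34] sizes 15.394741620608677 15.445004698783587 31.807459835928647
violet [[346.7, 87.3], [373.8, 87.3], [345.6, 142.5], [371.3, 142.5]] [[348.4, 84.3], [376.4, 84.3], [347.0, 140.0], [373.7, 140.1]]
own-frame offset [-1.55  1.12] sizes 15.510105472137063 15.477044228117384 31.824784134607697
```

Run:
```python
from h import *
d=np.load("w11.npy",allow_pickle=True).item(); s=optics.get_image("scene"); t=optics.get_image("top")
f=lambda im,x,y,w,h,k:cv2.resize(im["color"][y:y+h,x:x+w,::-1],None,fx=k,fy=k,interpolation=cv2.INTER_CUBIC)
cv2.imwrite("pics/m.png",np.vstack([f(d,170,40,266,125,3)[:375,:798],np.hstack([f(s,262,100,100,56,4),f(t,150,215,100,56,4)])[:,:798]]))
```

```text
(no output)
```

View pics/m.png

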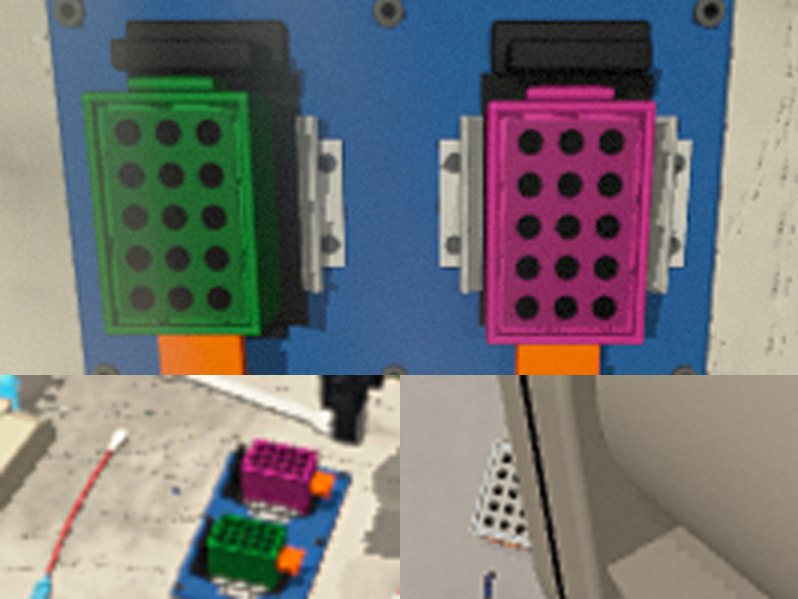

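Violet looks upright, about 1.5 mm towards the front and inside the nest. I'll touch its top gently with shut fingers to confirm it is down (expected z ≈ 42).

```bash
python3 -m jog '{"claw":[0,0,0,0,0,0,0,0,0],"xyz":[[0.3,0.11,0],[0.275,0.11,0],[0,0,0],[0,0,0.25],[0,0,0.25],[0,0,0.17],[0,0,0],[0,0,0],[0,0,0]],"twist":[[0,0,0],[0,0,0],[0,0,0],[0,0,0],[0,0,0],[0,0,0],[0,0,0],[0,0,0],[0,0,0]]}'
python3 -m jog '{"claw":[0,0,0,0,0],"xyz":[[0,0,0.03],[0,0,0.02],[0,0,0.01],[0,0,0],[0,0,0]],"twist":[[0,0,0],[0,0,0],[0,0,0],[0,0,0],[0,0,0]]}'
```

```text
clock: 33.02
eef_pos: [531.0, -341.5, 49.1]
tool_rot: [-3.133, 0.002, 0.141]
force: [-0.7, -0.7, 0.5]
width: 0.2
gripper_force: 0.0
clock: 33.65
eef_pos: [530.5, -341.0, 42.1]
tool_rot: [-3.132, 0.003, 0.141]
force: [0.2, 0.2, -0.6]
width: 0.0
gripper_force: 0.0
```

At z 42.1 there is no contact force yet, so violet is fully down. On to the shut white.

```bash
python3 -m jog '{"claw":[0.6,0.6,0.6,0.6,0.6],"xyz":[[0,0,-0.3],[0,0,-0.4],[0,0,0],[0,0,0],[0,0,0]],"twist":[[0,0,0],[0,0,0],[0,0,0.045],[0,0,0.0],[0,0,0]]}'
python3 -m jog '{"claw":[0.6,0.6,0.6,0.6,0.6,0.6,0.6,0.6,0.6,0.6,0.6,0.6],"xyz":[[-0.102,-0.413,0],[-0.102,-0.413,0],[-0.102,-0.413,0],[-0.102,-0.413,0],[-0.102,-0.413,0],[-0.102,-0.413,0],[-0.102,-0.413,0],[-0.102,-0.413,0],[-0.102,-0.413,0],[-0.102,-0.413,0],[-0.102,-0.413,0],[-0.102,-0.413,0]],"twist":[[0,0,0],[0,0,0],[0,0,0],[0,0,0],[0,0,0],[0,0,0],[0,0,0],[0,0,0],[0,0,0],[0,0,0],[0,0,0],[0,0,0]]}'
python3 -m jog '{"claw":[0.6,0.6],"xyz":[[0,0,0],[0,0,0]],"twist":[[0,0,0],[0,0,0]]}'
python3 - <<'E'
from h import *
d=optics.get_image("wrist"); np.save("w12.npy",d,allow_pickle=True)
print([(np.round(b["rect"]),b["score"]) for l in ("white_shut","white_open") for b in optics.boxes_of("wrist",l)])
c=proj(d,[405,159,36]); print(c)
for r in (35,40,45,50):
    for S in (4,6,8):
        q=grid(d,c,r,S)
        if q is not None: print(r,S,np.round(q,1).tolist()); holes(d,0,0,(q+.25)*2)
E
```

```text
clock: 34.28
eef_pos: [530.5, -341.2, 111.5]
tool_rot: [-3.132, 0.005, 0.002]
force: [-0.6, -0.2, 0.4]
width: 51.2
gripper_force: 0.0
clock: 35.78
eef_pos: [408.0, 155.3, 116.9]
tool_rot: [-3.133, 0.005, 0.001]
force: [-0.4, -0.2, -0.3]
width: 51.0
gripper_force: 0.0
clock: 36.02
eef_pos: [408.7, 153.5, 117.1]
tool_rot: [-3.133, 0.004, 0.001]
force: [0.8, -0.8, 0.1]
width: 51.1
gripper_force: 0.0
[(array([272., 161.,  66.,  86.]), 0.6), (array([593.,   0.,  47.,  76.]), 0.59)]
[312.6120268  207.88390271]
35 4 [[298.1, 183.6], [321.3, 189.6], [286.6, 227.3], [308.9, 233.0]]
centre [ -4.4   -11.525  81.35 ] yaw 0.25868165007379135 0.25977509100536966 twist 0.0824569442789835
40 4 [[298.1, 183.6], [321.3, 189.6], [286.6, 227.3], [308.9, 233.0]]
centre [ -4.4   -11.525  81.35 ] yaw 0.25868165007379135 0.25977509100536966 twist 0.0824569442789835
45 4 [[298.1, 183.6], [321.3, 189.6], [286.6, 227.3], [308.9, 233.0]]
centre [ -4.4   -11.525  81.35 ] yaw 0.25868165007379135 0.25977509100536966 twist 0.0824569442789835
50 4 [[298.1, 183.6], [321.3, 189.6], [286.6, 227.3], [308.9, 233.0]]
centre [ -4.4   -11.525  81.35 ] yaw 0.25868165007379135 0.25977509100536966 twist 0.0824569442789835
```

```bash
python3 -m jog '{"claw":[0.6,0.6,0.6,0.6,0.6,0.6,0.6,0.6],"xyz":[[-0.044,-0.115,0],[0,0,0],[0,0,0],[0,0,0.3],[0,0,0.3],[0,0,0.3],[0,0,0],[0,0,0]],"twist":[[0,0,0],[0,0,0.041],[0,0,0.041],[0,0,0],[0,0,0],[0,0,0],[0,0,0],[0,0,0]]}'
python3 - <<'E'
from h import *
d=optics.get_image("wrist"); s=readout.read_state(); print(s["eef_pos"])
for r in (50,65):
    q=grid(d,proj(d,[404.3,165,36]),r); print(None if q is None else np.round(q,1).tolist())
    if q is not None: holes(d,0,0,(q+.25)*2)
E
```

```text
clock: 37.17
eef_pos: [404.6, 165.6, 28.1]
tool_rot: [-3.134, 0.005, -0.26]
force: [1.0, -0.4, -0.3]
width: 50.9
gripper_force: 0.0
[404.79063542 165.67104961  28.24629919]
[[301.8, 237.9], [339.8, 238.1], [302.7, 304.0], [338.2, 304.3]]
centre [-0.075  0.6   -7.75 ] yaw 0.0031595471482413523 0.003225795262621176 twist 0.0010127442363984027
[[301.8, 237.9], [339.8, 238.1], [302.7, 304.0], [338.2, 304.3]]
centre [-0.075  0.6   -7.75 ] yaw 0.0031595471482413523 0.003225795262621176 twist 0.0010127442363984027
```

```bash
python3 -m jog '{"claw":[0.6,0.6,0,0,0,0,0,0,0,0],"xyz":[[0,0.005,0.168],[0,0,0],[0,0,0],[0,0,0],[0,0,0],[0,0,0],[0,0,-0.3],[0,0,-0.4],[0,0,-0.4],[0,0,0]],"twist":[[0,0,0],[0,0,0],[0,0,0],[0,0,0],[0,0,0],[0,0,0],[0,0,0],[0,0,0],[0,0,0],[0,0,0]]}'
python3 -m jog '{"claw":[0,0,0,0,0,0,0],"xyz":[[0,0,0],[0.322,0.062,0],[0.322,0.062,0],[0.322,0.062,0],[0.322,0.062,0],[0,0,0],[0,0,0]],"twist":[[0,0,-0.037],[0,0,0],[0,0,0],[0,0,0],[0,0,0],[0,0,0],[0,0,0]]}'
python3 - <<'E'
from h import *
d=optics.get_image("wrist"); print(grid(d,(319,290),65)); print([(np.round(b["rect"]),b["score"]) for b in optics.boxes_of("wrist","yellow_tray")])
h=cv2.cvtColor(d["color"],cv2.COLOR_RGB2HSV); m=((h[...,0]>20)&(h[...,0]<36)&(h[...,1]>130)).astype(np.uint8)
c=max(cv2.findContours(m,0,2)[0],key=cv2.contourArea); print("left/right/top px",c[:,0].min(0),c[:,0].max(0))
for u,v in [(c[:,0,0].min(),150),(c[:,0,0].max(),150),(319,c[:,0,1].min())]: print(local(d,u,v,29))
E
```

```text
clock: 38.48
eef_pos: [405.5, 165.7, 123.1]
tool_rot: [-3.131, 0.002, -0.257]
force: [0.7, -0.2, -0.3]
width: 30.9
gripper_force: 59.8
clock: 39.35
eef_pos: [526.6, 122.6, 118.8]
tool_rot: [-3.133, 0.008, -0.142]
force: [-0.4, 0.3, -1.1]
width: 31.1
gripper_force: 59.7
None
[(array([220., 118., 204., 143.]), 0.56)]
left/right/top px [218 118] [423 257]
[ 33.5 -66.   90.4]
[33.8 67.5 89.3]
[54.2 -0.1 89.7]
```

The tray is centred about 5 mm ahead of the TCP. Lowering into it.

```bash
python3 -m jog '{"claw":[0,0,0,0,0,0,0,0,0,0],"xyz":[[0.04,0,0.1],[0,0,0.3],[0,0,0.3],[0,0,0.12],[0,0,0],[0,0,0.1],[0,0,0.06],[0,0,0.05],[0,0,0],[0,0,0]],"twist":[[0,0,0],[0,0,0],[0,0,0],[0,0,0],[0,0,0],[0,0,0],[0,0,0],[0,0,0],[0,0,0],[0,0,0]]}'
```

```text
clock: 40.7
eef_pos: [531.7, 122.6, 16.7]
tool_rot: [-3.133, 0.005, -0.142]
force: [0.3, -0.1, -1.1]
width: 31.0
gripper_force: 59.7
```

```bash
python3 -m jog '{"claw":[0,0,0,0],"xyz":[[0,0,0.015],[0,0,0.01],[0,0,0],[0,0,0]],"twist":[[0,0,0],[0,0,0],[0,0,0],[0,0,0]]}'
```

```text
clock: 41.2
eef_pos: [531.7, 122.7, 14.5]
tool_rot: [-3.133, 0.005, -0.142]
force: [-1.1, 0.9, 5.8]
width: 30.9
gripper_force: 60.3
```

```bash
python3 -m jog '{"claw":[0.6,0.6,0.6,0.6,0.6,0.6,0.6,0.6,0.6,0.6,0.6],"xyz":[[0,0,0],[0,0,0],[0,0,-0.2],[0,0,-0.4],[0,0,-0.4],[0,0,-0.3],[-0.2,0.3,-0.2],[-0.2,0.3,0],[-0.2,0.3,0],[0,0,0],[0,0,0]],"twist":[[0,0,0],[0,0,0],[0,0,0],[0,0,0],[0,0,0],[0,0,0],[0,0,-0.045],[0,0,0],[0,0,0],[0,0,0],[0,0,0]]}'
python3 - <<'E'
from h import *
d=optics.get_image("wrist"); np.save("w13.npy",d,allow_pickle=True)
def chk(n,p,z,a):
    c,s=np.cos(a),np.sin(a)
    for r,S in ((28,6),(34,5),(34,6),(40,4),(40,6)):
        g=grid(d,proj(d,[*p,z]),r,S)
        if g is None: continue
        w=np.array([ray(d,*q,z)[:2] for q in g]); 
        print(n,"off",np.round((w.mean(0)-p)@np.array([[c,-s],[s,c]]),2),"sizes",np.round([np.linalg.norm(w[0]-w[1]),np.linalg.norm(w[2]-w[3]),np.linalg.norm(w[0]-w[2]),np.linalg.norm(w[1]-w[3])],2)); return
    print(n,None)
a=.03
for n,k in (("white_open",39),("black",-39)): chk(n,np.array([527.6-k*a,-78.2+k]),42,a)
chk("shut",np.array([531.7,122.7]),39,-.142)
print([(l,np.round(b["rect"]),b["score"]) for l in ("white_open","white_shut","yellow_tray") for b in optics.boxes_of("wrist",l)])
h=cv2.cvtColor(d["color"],cv2.COLOR_RGB2HSV); m=((h[...,0]>6)&(h[...,0]<18)&(h[...,1]>170)).astype(np.uint8)
n,l,s,c=cv2.connectedComponentsWithStats(m)
for i in range(1,n):
    if s[i,4]>15: print("orange",s[i],np.round(ray(d,*c[i],25),0))
E
```

```text
clock: 42.58
eef_pos: [468.7, 35.0, 163.5]
tool_rot: [-3.132, 0.004, -0.0]
force: [-0.9, 0.0, -0.8]
width: 51.3
gripper_force: 0.0
white_open None
black off [0.17 2.51] sizes [15.48 15.5  31.9  31.89]
shut None
[('white_open', array([393.,  69.,  57.,  87.]), 0.82), ('white_shut', array([176.,  61.,  56.,  74.]), 0.56), ('yellow_tray', array([117.,  19., 185., 159.]), 0.75)]
orange [500 137  30  17 454] [ 497. -116.   25.]
orange [401 141  28  16 401] [494. -38.  25.]
```

Black, both protruding slides and the tray housing check out. I'll confirm white's depth with the same light touch.

```bash
python3 -m jog '{"claw":[0,0,0,0,0,0,0,0,0,0,0],"xyz":[[0.285,0.365,0],[0.285,0.365,0],[0,0,0],[0,0,0.3],[0,0,0.3],[0,0,0.3],[0,0,0.24],[0,0,0],[0,0,0],[0,0,0],[0,0,0]],"twist":[[0,0,0],[0,0,0],[0,0,0],[0,0,0],[0,0,0],[0,0,0],[0,0,0],[0,0,0],[0,0,0],[0,0,0],[0,0,0]]}'
python3 -m jog '{"claw":[0,0,0,0,0],"xyz":[[0,0,0.03],[0,0,0.02],[0,0,0.01],[0,0,0],[0,0,0]],"twist":[[0,0,0],[0,0,0],[0,0,0],[0,0,0],[0,0,0]]}'
```

```text
clock: 44.15
eef_pos: [525.1, -37.4, 49.4]
tool_rot: [-3.132, 0.003, -0.0]
force: [0.0, 0.4, -0.2]
width: -0.4
gripper_force: 0.0
clock: 44.78
eef_pos: [524.6, -37.5, 42.6]
tool_rot: [-3.133, 0.004, -0.0]
force: [0.1, 0.3, -0.4]
width: -0.1
gripper_force: 0.0
```

White is down as well. I'll lift clear, then check black and green through their measured heights and hand in.

```bash
python3 -m jog '{"claw":[0.6,0.6,0.6,0.6,0.6,0.6,0.6],"xyz":[[0,0,-0.3],[0,0,-0.4],[0,0,-0.5],[-0.4,0,-0.2],[0,0,0],[0,0,0],[0,0,0]],"twist":[[0,0,0],[0,0,0],[0,0,0],[0,0,0],[0,0,0],[0,0,0],[0,0,0]]}'
python3 - <<'E'
from h import *
for n in ("wrist",):
    d=optics.get_image(n)
    for l in ("white_open","white_shut","black","green","violet","yellow_tray","red_holder"): print(l,[(np.round(b["rect"]).tolist(),round(b["score"],2)) for b in optics.boxes_of(n,l)])
    for p,z,a,nm in [((526.4,-38.8),42,.03,"white"),((528.8,-116.5),42,.03,"black"),((522.1,-265.6),42,.141,"green"),((531.7,122.7),39,-.142,"shut")]:
        for r,S in ((28,6),(32,5),(36,4),(36,6),(28,8)):
            g=grid(d,proj(d,[*p,z]),r,S)
            if g is not None:
                w=np.array([ray(d,*q,z)[:2] for q in g]); print(nm,np.round(w.mean(0),1),np.round([np.linalg.norm(w[0]-w[1]),np.linalg.norm(w[2]-w[3]),np.linalg.norm(w[0]-w[2])],2)); break
E
```

```text
clock: 45.65
eef_pos: [485.7, -38.7, 182.2]
tool_rot: [-3.133, 0.005, 0.0]
force: [-0.4, 0.6, -0.0]
width: 51.2
gripper_force: 0.0
white_open [([299.0, 92.0, 43.0, 79.0], 0.86)]
white_shut [([92.0, 85.0, 64.0, 68.0], 0.61), ([276.0, 62.0, 184.0, 114.0], 0.38)]
black [([395.0, 90.0, 48.0, 77.0], 0.78), ([42.0, 44.0, 177.0, 146.0], 0.42)]
green [([562.0, 101.0, 75.0, 76.0], 0.71)]
violet [([297.0, 91.0, 45.0, 79.0], 0.37)]
yellow_tray [([93.0, 88.0, 66.0, 65.0], 0.7), ([38.0, 47.0, 181.0, 143.0], 0.67)]
red_holder [([277.0, 63.0, 182.0, 111.0], 0.83)]
white [526.2 -37.4] [15.56 15.54 31.86]
black [ 528.8 -115.2] [15.67 15.43 31.81]
green [ 522.3 -263.7] [15.5  15.56 31.84]
shut [531.4 122.2] [15.56 15.53 31.84]
```

All five housings measure as seated and upright, and the gripper is clear.

```bash
python3 -c "
from cell import order
print(order.finish_job())"
```

```text
the job is handed in; nothing more can be done
None
```

I handed the job in at about 46 s, and no verdict came back: by my own measurements all four good housings are fully down in their nests with slides towards you, the shut white stands upright in the yellow tray, and I saw no sign that either white slide moved (the good white's still shows clearly out; the shut one's I could not check directly).

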